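# Prove a freshly marked snap hook on the test hoop

### The job

Lift the newly marked steel snap hook out of its marking nest and push its sprung gate against the upright bar of the test hoop until the bar is in the mouth and the gate has flicked shut behind it. Then tug the hook steadily back with about 12 N so that its bend bears on the bar, and let go, leaving it lying flat on the bed, clipped to the hoop with its gate shut. Never force it (keep the hook's contact with the hoop under 20 N), and leave the other things on the bed where they are.

Things in the scene. Friction and masses are not known exactly. Their poses are not given: they have to be found in the camera images.
- hook: Steel snap hook, 112 x 44 mm, about 0.3 kg, lying flat (z up) in its nest. Origin: on its underside below the middle of the upright tail lug. x points from tail to bend, y from the mouth side to the spine. A 12 mm round bar, 0 to 12 mm high, with its centre line in (x,y) mm: spine (10,20) (62,20), bend (74,17) (81,9) (81,-1) (75,-9), nose end (62,-12).
- lug (a point): Tail lug, the grip: flat upright plate, 30 mm along the hook's x, 12 mm thick along y (-6 to 6), rounded top 55 mm above the underside. Point: its middle, 40 mm above the underside, over the hook's origin. It stands on a shank block 12 mm tall covering x = -24 to 18, y = -16 to 26 mm.
- mouth (a point): Point 47 mm along x, y = -12 mm, 6 mm up on the hook: the best place on the gate to push against the bar (37 to 50 mm along x works). The mouth faces -y, between the shank (x = 18) and the nose tip (x = 56), closed by the gate.
- nose (a point): Tip of the hook's nose, round, 12 mm thick, at x = 56, y = -12 mm, 6 mm up. The bar (10 mm thick) passes behind the nose, into the bend, when its axis is at y over -1 mm.
- bend (a point): Where the bar's axis ends when the bend bears on it: x = 70, y = 4 mm, 6 mm up in the hook's frame (y may be 0 to 9 mm).
- gate (a joint): Sprung gate, a finger 6 mm thick, 39 mm long, hinged at x = 16, y = -12 mm of the hook. 0 = shut, positive = swung in to the spine (rad), hard stop 0.72. On the bar at the mouth point 2.5 N starts it, 6 N or more brings it to the stop, with the bar's axis then at y = -4 to 7 mm. Drawing the hook back (its -x) then brings the bar past the gate tip, and it flicks shut with the bar at x over 62 mm.
- stand: Fixed test stand: a steel block (44 x 40 x 62 mm, bolt heads to 66) centred at y = -66 mm, and a hoop: a 10 mm round steel bar rising 44 mm from the bed, then bent over to the block (top 60 mm, gap to block 41 mm). Origin at bed level where the upright bar stands nominally: it is clamped in a slot, at y = 0 but up to 7 mm off along x (feel or see it). Clip from +y, axes parallel, moving to -y, nose on the bar's +x side.
- nest: The marking nest, fixed blue plate 144 x 72 x 4 mm with four locating pins 6 mm thick rising 8 mm above it round the hook at about 2 mm clearance. Origin centre of underside; the hook lies with its axes parallel to the nest's, its origin at (-32, -4, 4) mm of the nest.
- stud: Another fixed test stand of the same block, but with no hoop: a plain 20 mm stud on top, 107 mm tall in all; not used. The block is centred at y = -66 mm from its origin.
- hex_key: bent hex key of steel bar 8 mm thick, 110 by 35 mm, a bystander; origin on the bed under the middle of its long leg
- hex_key_small: smaller bent hex key, 6 mm thick, 90 by 28 mm, a bystander; origin under the middle of its long leg
- tape_roll: roll of tape, ring 96 mm across and 24 mm tall, a bystander; origin centre of underside
- acrylic_block: clear block 50 x 34 x 18 mm, a bystander; origin centre of underside
- plate_stack: stack of blank metal plates, 72 x 48 x 20 mm, a bystander; origin centre of underside
- screwdriver: screwdriver lying on the bed, a bystander; its own x axis runs along it to the tip
- parts_box: open cardboard box 110 x 140 x 60 mm, a bystander; origin centre of underside
Mind the look-alikes: they are no part of the job. What is shaped like the hook but pink is not meant.

How it is judged:
By the outcome, as a careful person would: the job done as asked, in the order asked, and still so for the second after the job is handed in, with the robot touching nothing.
It also fails if it takes over 64 s, if anything falls off the work surface, if the arm or the gripper's body presses on something with over 40 N, if the wrist force passes 120 N, or if a joint passes its speed limit or range.

### The arm

A 6-joint arm with a two-finger parallel gripper is mounted at the origin on the work surface. World frame = base frame: x ahead of the robot, y to its left, z up, the work surface at z = 0. Lengths are in m, angles in degrees, forces in N, time in s.
With the tool pointing down it reaches from about 0.25 to 0.725 m from the base axis. Payload 9.7 kg.
Tool frame: the origin (TCP) lies at the very end of the fingers, on their centre line; the grasp point (between the pads) lies 19 mm behind it; x points along the fingers, y is the direction in which the jaws open and shut, and the axes are right-handed (so a half turn about x gives the same grasp; the last joint's range is limited). The gripper opens to 85 mm and grips with 20 to 120 N. Pads are 22 mm wide; open, the fingers measure 114 mm over their backs; the gripper's body (76 mm by 85 mm) begins 54 mm behind the grasp point. The pads swing forward as they close: fully open they stand 13 mm farther back than shut.
Start: joints at [69.041, 4.979, 10.078, 95.1, 0, 90], TCP at [0.197, 0.514, 0.231] pointing down, gripper open.
Joint ranges: [-179.16, 179.16], [-48.56, 103.87], [-65.8, 70.77], [-126.05, 130.52], [-82.76, 87.17], [-180, 180]. Speed limits (degrees/s): [127.2, 127.2, 147.25, 180, 180, 180].

### API

Orientations are given as [roll, pitch, yaw] about the fixed x, y, z axes, in that order (R = Rz(yaw) Ry(pitch) Rx(roll)).
In Python, from workcell import get_obs, cams, bot gives the robot as it stands.
- The arm moves only by the tool apply_moves, never from a script. Its argument "rows" is a list that holds one entry, the list of rows, each a list of 7 numbers: the shift along the tool's x, y, z in mm, then the turn, a rotation vector about the tool's x, y, z in rad, then the opening, from 0 (shut) to 1 (fully open). A call has 1 to 20 rows; each row is the pose to reach, as a shift and turn from the pose measured when the call began, along the tool's axes at that moment; what a row does not reach only later rows make up. A row lasts 1/10 s, in which the tool goes at most 50 mm and 8.59 degrees, less where a joint would pass 70% of its speed; a pose out of reach is approached as far as the arm can. A call with a gripper value outside its range is refused whole. The fingers move at their own pace and stop on an object; "newtons" is the grip in N (left out, the last holds). Time passes only in rows, so rows that repeat a pose let the fingers close. It gives the time, the measured TCP pose, the force and the opening at its end, in the units of the state.
- get_obs(): the state, without advancing time (a new reading comes with each control period).
- cams.camera(name): name is "side" or "top" or "wrist"; returns a dict with "pixels" (384x512x3 uint8, red, green, blue), "range_z" (384x512 float32, m along the optical axis (not along the pixel's ray), 0 where there is no reading), "fx", "fy", "cx", "cy" (pixels), "eye" and "attitude" of the camera in the world. Camera axes: x right, y up, looking along -z (the intrinsics and any distortion apply to the point x, -y, -z); pixel columns grow to the right and rows downward; lengths in m; the calibration is good to about 2 mm. A picture is of the moment at which its call begins.
- bot.job_done(): hands the job in, once; it reports no verdict.
Trained networks look in a picture, given as the dict that the camera call returned (one of the last four; its "shot" number tells which), for a name from the list of things; names that differ only in an ending like _2 or _b are one class to them, and where a whole thing is asked for, a point or a joint stands for the part that bears it (a point fixed in the world has none). Each returns a list of dicts, best first, with "confidence" (0 to 1); they miss things now and then, are a little off and sometimes report something else, mostly with a low value. They report only what shows in the picture. A call takes as long as a camera call. They do not tell look-alikes from the thing itself.
- cams.find_in(label, picture): "at" ([x, y, z] in m, in world coordinates, good to about 4 mm: the middle of the surface that is visible of it).
The state is a dict: "time": time; "q": joint angles; "qd": joint speeds; "joint_efforts": joint torques, N m; "ee_pos": TCP position; "tcp_rot": TCP orientation; "wrist_force": force on the tool from outside, world axes, zero at the start; "torque": the same for the moment, N m; "opening": finger opening in m.
Only numpy, scipy, OpenCV 4.12 (cv2) and the standard library are available. Lean on these libraries where they do the work, as an engineer would, in place of code of your own. Each camera call takes 0.05 s, during which the arm holds its last target.

## Working session

There is one attempt and no reset: what is moved stays moved. The work goes in short steps, Python scripts to look and compute and a tool call to move; the robot and the scene stay as the last step left them, time stands still between calls to the robot, and variables do not carry over. Pictures are saved under pics/ and viewed, and the job is handed in when it is done.

Besides the shell and the picture viewer there is one more tool, called after ">>>" as name([rows], argument=value, ...), one row to a line, values as JSON. apply_moves: Moves the arm, as the interface text tells. Its arguments: {"type":"object","properties":{"rows":{"type":"array"},"newtons":{"type":"number"}},"required":["rows"]}

```bash
mkdir -p pics; ls; cat > look.py <<'E'
import cv2,numpy as np,pickle,sys
from workcell import get_obs,cams,bot
def shot(n,tag):
    p=cams.camera(n); cv2.imwrite(f'pics/{tag}.png',cv2.resize(p['pixels'][:,:,::-1],(800,600))); 
    pickle.dump(p,open(f'{tag}.pkl','wb')); return p
E
python3 - <<'E'
from look import *
print(get_obs())
for n in ['top','side']:
    p=shot(n,n+'0'); print({k:v for k,v in p.items() if k not in('pixels','range_z')})
    for l in ['hook','lug','stand','nest','stud','nose']:
        for d in cams.find_in(l,p)[:3]: print(l,np.round(d['at'],3),round(d['confidence'],2))
E
```

```text
pics
{'time': 0.0, 'q': array([ 6.90396865e+01,  5.00983605e+00,  1.00339703e+01,  9.50992390e+01,
       -1.86368566e-03,  8.99994604e+01]), 'qd': array([ 0.01391358,  0.09716705,  0.07074351,  0.07478627,  0.00212701,
       -0.02615828]), 'joint_efforts': array([ 4.20483586e-03, -5.20382953e+01,  4.64804649e+01,  1.62023969e-02,
       -4.06908640e-07, -6.05798078e-06]), 'ee_pos': array([0.1966725 , 0.51338612, 0.23059086]), 'tcp_rot': array([ -88.57906701,   89.92487212, -109.53883973]), 'wrist_force': array([-0.03459075,  0.34674499,  1.03374131]), 'torque': array([ 0.0093777 , -0.03383541,  0.00981976]), 'opening': 0.08557922033762529}
{'fx': 459.7352891019641, 'fy': 459.7352891019641, 'cx': 256.418076859874, 'cy': 191.62292215415138, 'eye': array([ 0.48879052, -0.05200448,  1.09893479]), 'attitude': array([ 4.26593748e+00, -4.63822190e-02, -8.91185198e+01]), 'shot': 1}
hook [0.466 0.03  0.015] 0.83
hook [0.499 0.163 0.008] 0.81
hook [0.785 0.138 0.022] 0.41
lug [0.499 0.159 0.012] 0.72
lug [0.463 0.031 0.016] 0.6
stand [ 0.643 -0.244  0.066] 0.8
nest [0.488 0.027 0.003] 0.56
stud [0.622 0.124 0.066] 0.63
stud [0.464 0.038 0.012] 0.53
nose [0.498 0.159 0.013] 0.82
nose [0.463 0.031 0.016] 0.58
nose [ 0.489  0.029 -0.   ] 0.39
{'fx': 374.69824714216657, 'fy': 374.69824714216657, 'cx': 257.0667257724772, 'cy': 193.20307892232185, 'eye': array([ 0.07414265, -0.5449659 ,  0.5552432 ]), 'attitude': array([ 56.22614992,   0.4966422 , -46.21784541]), 'shot': 2}
hook [0.615 0.107 0.048] 0.66
hook [0.453 0.026 0.011] 0.63
hook [0.497 0.14  0.015] 0.55
lug [0.453 0.025 0.015] 0.98
lug [0.492 0.142 0.007] 0.71
lug [0.777 0.131 0.02 ] 0.57
stand [ 0.631 -0.257  0.041] 0.59
nest [0.476 0.015 0.   ] 0.91
nest [ 0.636 -0.256  0.043] 0.18
stud [0.619 0.108 0.045] 0.82
nose [0.455 0.024 0.017] 0.84
nose [0.488 0.138 0.01 ] 0.69
```

View pics/top0.png

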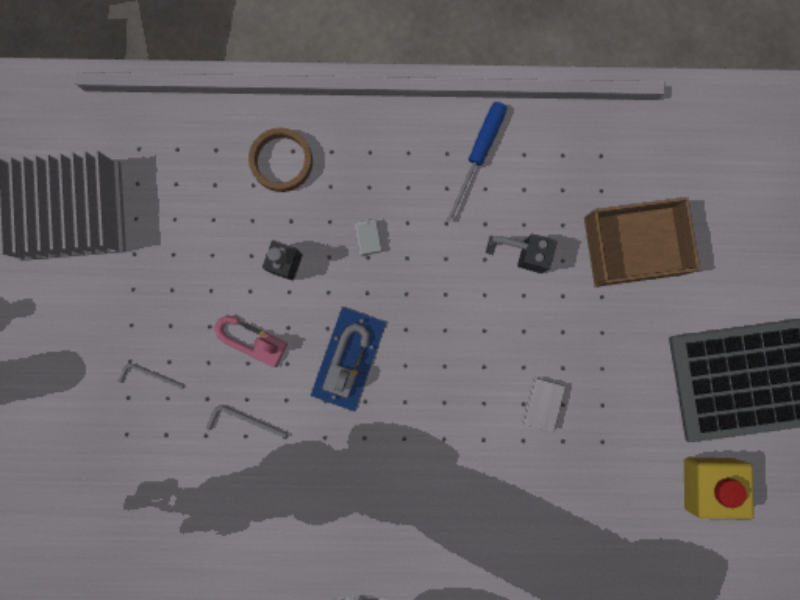

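View pics/side0.png

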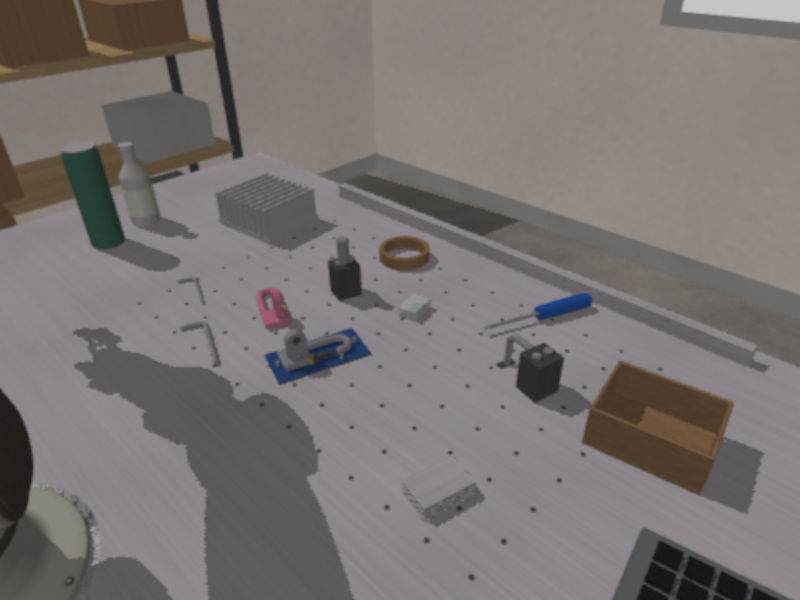

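The top view shows the steel hook in the blue nest at about (350,358), the mouth to the right. The hoop stand is at (490–550,245) with the hoop on its left (+y). The pink look-alike is at (250,340), and the stud has no hoop at (282,260).

```bash
cat >> look.py <<'E'
from scipy.spatial.transform import Rotation as R
def pts(p):
    z=p['range_z']; h,w=z.shape; v,u=np.mgrid[:h,:w]
    c=np.stack([(u-p['cx'])/p['fx']*z,-(v-p['cy'])/p['fy']*z,-z],-1)
    M=R.from_euler('xyz',p['attitude'],degrees=True).as_matrix()
    P=c@M.T+p['eye']; P[z==0]=np.nan; return P
def crop(p,r,tag,s):
    a,b,c,d=r; cv2.imwrite(f'pics/{tag}.png',cv2.resize(p['pixels'][a:b,c:d,::-1],None,fx=s,fy=s,interpolation=cv2.INTER_CUBIC))
E
python3 - <<'E'
from look import *
p=pickle.load(open('top0.pkl','rb')); print([k for k in p if 'dist' in k]); P=pts(p)
print('bed z',[round(float(P[v,u,2]),4) for v,u in [(250,300),(300,200),(170,280),(150,350),(230,430)]])
crop(p,(180,280,180,270),'nest0',6); crop(p,(135,190,300,370),'stand0',10)
hsv=cv2.cvtColor(p['pixels'],cv2.COLOR_RGB2HSV)
m=cv2.inRange(hsv,(105,120,40),(125,255,255)); m[:180]=0
ys,xs=np.nonzero(m); Q=P[ys,xs]; print(len(Q),np.nanmedian(Q[:,2]))
# nest corners
r=cv2.minAreaRect((Q[:,:2]*1000).astype(np.float32)); print(r)
S=P[135:190,300:370].reshape(-1,3); 
for lo,hi in [(.03,.056),(.056,.07)]:
    k=(S[:,2]>lo)&(S[:,2]<hi); print(lo,np.round(S[k][:, :]*1000)[:80].tolist())
E
```

```text
[]
bed z [-0.0017, -0.0003, 0.0002, 0.0029, 0.002]
1113 0.003618440983367943
((479.62567138671875, 27.75501251220703), (69.38800811767578, 143.28616333007812), 70.94256591796875)
0.03 [[663.0, -188.0, 48.0], [663.0, -190.0, 51.0], [663.0, -192.0, 50.0], [663.0, -195.0, 49.0], [663.0, -196.0, 53.0], [663.0, -201.0, 53.0], [665.0, -239.0, 43.0], [662.0, -186.0, 44.0], [661.0, -188.0, 46.0], [661.0, -190.0, 51.0], [660.0, -192.0, 52.0], [660.0, -194.0, 54.0], [660.0, -196.0, 54.0], [664.0, -239.0, 32.0], [662.0, -238.0, 49.0], [661.0, -185.0, 34.0], [659.0, -186.0, 44.0], [659.0, -188.0, 47.0], [659.0, -190.0, 46.0], [658.0, -192.0, 51.0], [658.0, -194.0, 56.0], [658.0, -196.0, 55.0], [658.0, -198.0, 56.0], [661.0, -238.0, 36.0], [658.0, -237.0, 54.0], [658.0, -187.0, 38.0], [657.0, -188.0, 46.0], [656.0, -190.0, 49.0], [656.0, -192.0, 51.0], [655.0, -194.0, 55.0], [655.0, -196.0, 55.0], [656.0, -217.0, 55.0], [658.0, -237.0, 43.0], [656.0, -187.0, 35.0], [656.0, -189.0, 38.0], [656.0, -192.0, 37.0], [654.0, -197.0, 50.0], [654.0, -228.0, 53.0], [651.0, -208.0, 54.0], [651.0, -210.0, 55
[... 2071 characters left out ...]
.0, 65.0], [657.0, -256.0, 65.0], [658.0, -259.0, 62.0], [657.0, -260.0, 65.0], [657.0, -263.0, 63.0], [658.0, -266.0, 60.0], [658.0, -268.0, 60.0], [658.0, -270.0, 63.0], [658.0, -272.0, 63.0], [655.0, -198.0, 57.0], [655.0, -200.0, 58.0], [655.0, -202.0, 60.0], [655.0, -205.0, 58.0], [654.0, -206.0, 63.0], [655.0, -209.0, 57.0], [655.0, -212.0, 58.0], [655.0, -214.0, 58.0], [655.0, -218.0, 60.0], [655.0, -220.0, 60.0], [655.0, -222.0, 62.0], [655.0, -225.0, 57.0], [655.0, -236.0, 60.0], [656.0, -239.0, 57.0], [655.0, -241.0, 61.0], [655.0, -243.0, 63.0], [655.0, -246.0, 60.0], [655.0, -248.0, 61.0], [655.0, -249.0, 63.0], [655.0, -252.0, 60.0], [654.0, -253.0, 67.0], [655.0, -256.0, 66.0]]
```

```bash
cat >> look.py <<'E'
def rot(yawdeg):  # tool x down, tool y = hook y for hook yaw; tool z = x cross y
    c,s=np.cos(np.radians(yawdeg)),np.sin(np.radians(yawdeg))
    x=np.array([0,0,-1.]); y=np.array([-s,c,0]); return np.stack([x,y,np.cross(x,y)],1)
def rel(pos_mm,yaw,flip=False):
    o=get_obs(); T=R.from_euler('xyz',o['tcp_rot'],degrees=True).as_matrix()
    G=rot(yaw+(180 if flip else 0))
    d=T.T@(np.array(pos_mm)-o['ee_pos']*1000); rv=R.from_matrix(T.T@G).as_rotvec()
    print('t',round(o['time'],2),'row',np.round(d,1).tolist(),np.round(rv,4).tolist(),'q6',round(o['q'][5],1)); return d,rv
def st():
    o=get_obs(); T=R.from_euler('xyz',o['tcp_rot'],degrees=True).as_matrix()
    print('t',round(o['time'],2),'pos',np.round(o['ee_pos']*1000,1),'F',np.round(o['wrist_force'],2),'M',np.round(o['torque'],2),'open',round(o['opening']*1000,1),'q',np.round(o['q'],1),'yaw',round(np.degrees(np.arctan2(-T[0,1],T[1,1])),2),'xax',np.round(T[:,0],3)); return o,T
E
python3 - <<'E'
from look import *
st(); 
for f in (0,1): rel([448,34.5,150],-19.1,f)
p=pickle.load(open('top0.pkl','rb')); P=pts(p)
S=P[135:190,300:370].reshape(-1,3)*1000
k=(S[:,2]>56)&(S[:,1]<-233); print(cv2.minAreaRect(S[k][:,:2].astype(np.float32)),np.median(S[k],0))
h=(S[:,2]>35)&(S[:,1]>-225); H=S[h]
print(np.round(H[H[:,1]>-196]).tolist())
p=shot('wrist','w0')
E
```

```text
t 0.7 pos [196.7 513.6 231.3] F [ 0.1  -0.4  -0.04] M [ 0.02 -0.01 -0.03] open 85.3 q [69.   5.  10.1 95.1 -0.  90. ] yaw -20.96 xax [ 0.  0. -1.]
t 0.7 row [81.3, -357.5, 406.0] [-0.0324, 0.0, -0.0] q6 90.0
t 0.7 row [81.3, -357.5, 406.0] [3.1092, -0.0, -0.0] q6 90.0
((641.0963745117188, -252.7095947265625), (41.23902130126953, 45.074581146240234), 74.71821594238281) [ 641.35785478 -252.64597209   61.99640161]
[[663.0, -188.0, 48.0], [663.0, -190.0, 51.0], [663.0, -192.0, 50.0], [663.0, -195.0, 49.0], [662.0, -186.0, 44.0], [661.0, -188.0, 46.0], [661.0, -190.0, 51.0], [660.0, -192.0, 52.0], [660.0, -194.0, 54.0], [659.0, -186.0, 44.0], [659.0, -188.0, 47.0], [659.0, -190.0, 46.0], [658.0, -192.0, 51.0], [658.0, -194.0, 56.0], [658.0, -196.0, 55.0], [658.0, -187.0, 38.0], [657.0, -188.0, 46.0], [656.0, -190.0, 49.0], [656.0, -192.0, 51.0], [655.0, -194.0, 55.0], [655.0, -196.0, 55.0], [656.0, -189.0, 38.0], [656.0, -192.0, 37.0]]
```

View pics/stand0.png

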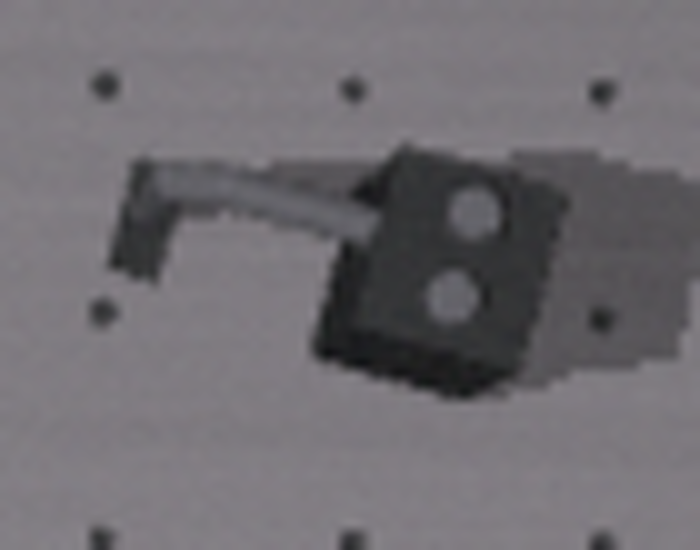

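View pics/nest0.png

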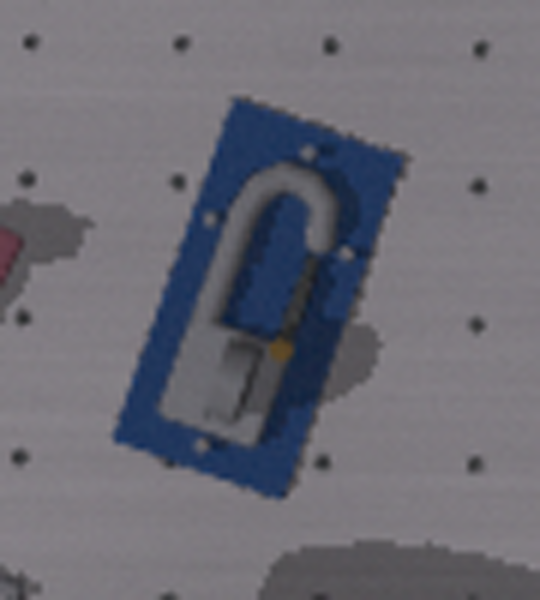

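View pics/w0.png

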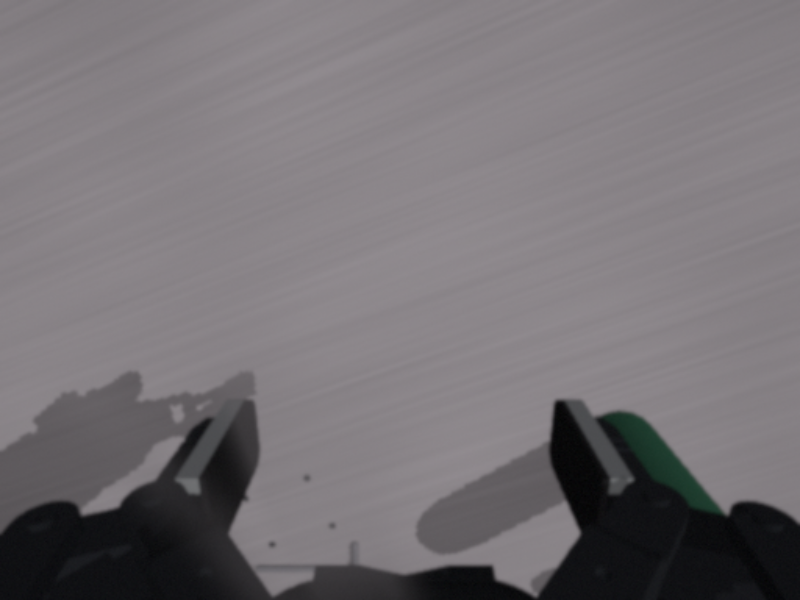

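>>> apply_moves([
  [[0, -40, 45, -0.003, 0, 0, 1], [0, -80, 90, -0.006, 0, 0, 1], [0, -120, 136, -0.01, 0, 0, 1], [0, -160, 181, -0.014, 0, 0, 1], [0, -200, 227, -0.018, 0, 0, 1], [0, -240, 272, -0.02, 0, 0, 1], [0, -280, 318, -0.024, 0, 0, 1], [0, -320, 363, -0.028, 0, 0, 1], [0, -345, 391, -0.03, 0, 0, 1], [0, -357, 406, -0.032, 0, 0, 1], [0, -357, 406, -0.032, 0, 0, 1], [0, -357, 406, -0.032, 0, 0, 1], [0, -357, 406, -0.032, 0, 0, 1], [0, -357, 406, -0.032, 0, 0, 1]],
])

```text
time: 2.15
ee_pos: [0.4479, 0.0356, 0.2314]
tcp_rot: [111.4, 90.0, 92.3]
wrist_force: [0.0, -0.2, -0.3]
opening: 0.0856
```

```bash
python3 - <<'E'
from look import *
st(); p=shot('wrist','w1'); print(p['eye'],p['attitude'])
E
```

```text
t 2.15 pos [447.9  35.6 231.4] F [ 0.   -0.21 -0.27] M [ 0.01 -0.05  0.01] open 85.6 q [ 4.5 -8.7 -3.2 95.5  0.  23.6] yaw -19.1 xax [-0.  0. -1.]
[0.36969984 0.06135661 0.37588101] [-1.86913523e+01  1.67547397e-02  7.09190043e+01]
```

View pics/w1.png

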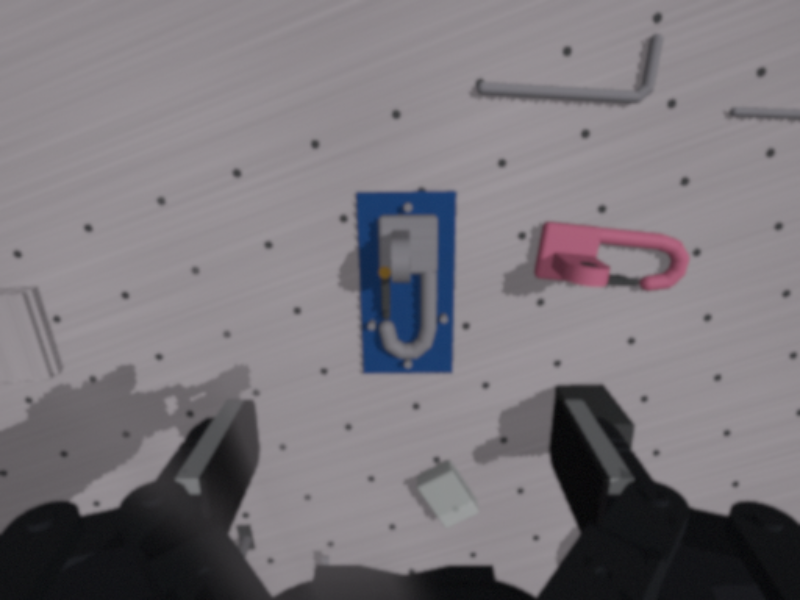

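The wrist view shows the nest square to the image at (357–456, 190–373), the hook inside it and the lug at about (400,258).

```bash
python3 - <<'E'
from look import *
p=pickle.load(open('w1.pkl','rb')); P=pts(p)*1000
hsv=cv2.cvtColor(p['pixels'],cv2.COLOR_RGB2HSV)
m=cv2.inRange(hsv,(105,120,40),(125,255,255))
n,l,s,c=cv2.connectedComponentsWithStats(m); i=1+np.argmax(s[1:,4]); ys,xs=np.nonzero(l==i)
Q=P[ys,xs]; print('nest z',np.median(Q[:,2])); r=cv2.minAreaRect(Q[:,:2].astype(np.float32)); print(r)
a=P[110:250,220:300].reshape(-1,3)
L=a[(a[:,2]>48)&(a[:,2]<75)]; print('lug',len(L),np.median(L,0),cv2.minAreaRect(L[:,:2].astype(np.float32)),L[:,2].max())
B=a[(a[:,2]>12)&(a[:,2]<20)]; print('hook top',len(B),cv2.minAreaRect(B[:,:2].astype(np.float32)))
bed=P[10:100,150:220].reshape(-1,3); print('bed',np.median(bed[:,2]))
E
```

```text
nest z nan
((nan, nan), (0.0, 0.0), 0.0)
lug 334 [444.19979319  33.24732077  58.79418248] ((447.0338439941406, 32.535850524902344), (11.281950950622559, 29.348155975341797), 70.62049102783203) 62.21280933572948
hook top 2128 ((479.4286193847656, 29.25048065185547), (59.478424072265625, 125.32221984863281), 64.07657623291016)
bed nan
```

```bash
python3 - <<'E'
from look import *
p=pickle.load(open('w1.pkl','rb')); P=pts(p)*1000
hsv=cv2.cvtColor(p['pixels'],cv2.COLOR_RGB2HSV)
m=cv2.inRange(hsv,(105,120,40),(125,255,255))
n,l,s,c=cv2.connectedComponentsWithStats(m); i=1+np.argmax(s[1:,4]); ys,xs=np.nonzero(l==i)
Q=P[ys,xs]; Q=Q[~np.isnan(Q[:,0])];print('nest z',np.median(Q[:,2])); r=cv2.minAreaRect(Q[:,:2].astype(np.float32)); print(r)
for y in (-18,-19.1,-19.5,-20): 
    c,s_=np.cos(np.radians(y)),np.sin(np.radians(y)); print(y,r[0][0]-32*c+4*s_, r[0][1]-32*s_-4*c)
print('bed',np.nanmedian(P[10:100,150:220,2]))
rel([447.3,33.3,25],-19.3); rel([447.3,33.3,90],-19.3)
E
```

```text
nest z 5.810456500748906
((478.4903869628906, 25.66592788696289), (69.7733154296875, 142.56101989746094), 71.65178680419922)
-18 446.82051046394594 31.750245641780594
-19.1 446.94315017793326 32.357105005664096
-19.5 446.9906318110058 32.577181418074844
-20 447.05214252443886 32.85180199024065
bed 1.7541557768643579
t 2.2 row [206.4, -2.6, 0.3] [0.0043, 0.0001, -0.0002] q6 23.6
t 2.2 row [141.4, -2.6, 0.3] [0.0043, 0.0001, -0.0002] q6 23.6
```

>>> apply_moves([
  [[30, -2.6, 0, 0.004, 0, 0, 0.6], [60, -2.6, 0, 0.004, 0, 0, 0.6], [90, -2.6, 0, 0.004, 0, 0, 0.6], [120, -2.6, 0, 0.004, 0, 0, 0.6], [150, -2.6, 0, 0.004, 0, 0, 0.6], [170, -2.6, 0, 0.004, 0, 0, 0.6], [185, -2.6, 0, 0.004, 0, 0, 0.6], [195, -2.6, 0, 0.004, 0, 0, 0.6], [202, -2.6, 0, 0.004, 0, 0, 0.6], [206, -2.6, 0, 0.004, 0, 0, 0.6], [206, -2.6, 0, 0.004, 0, 0, 0.6], [206, -2.6, 0, 0.004, 0, 0, 0.6]],
])

```text
time: 3.4
ee_pos: [0.4474, 0.0335, 0.026]
tcp_rot: [35.9, 89.9, 16.6]
wrist_force: [-0.2, -0.5, 0.4]
opening: 0.0513
```

```bash
python3 - <<'E'
from look import *
st(); p=shot('wrist','w2'); p=shot('side','s2');crop(p,(180,260,150,260),'s2c',7)
E
```

```text
t 3.4 pos [447.4  33.5  26. ] F [-0.22 -0.49  0.44] M [-0.03  0.05 -0.01] open 51.3 q [  4.3  -7.9 -25.3  72.5   0.   23.6] yaw -19.28 xax [ 0.001  0.    -1.   ]
```

View pics/w2.png

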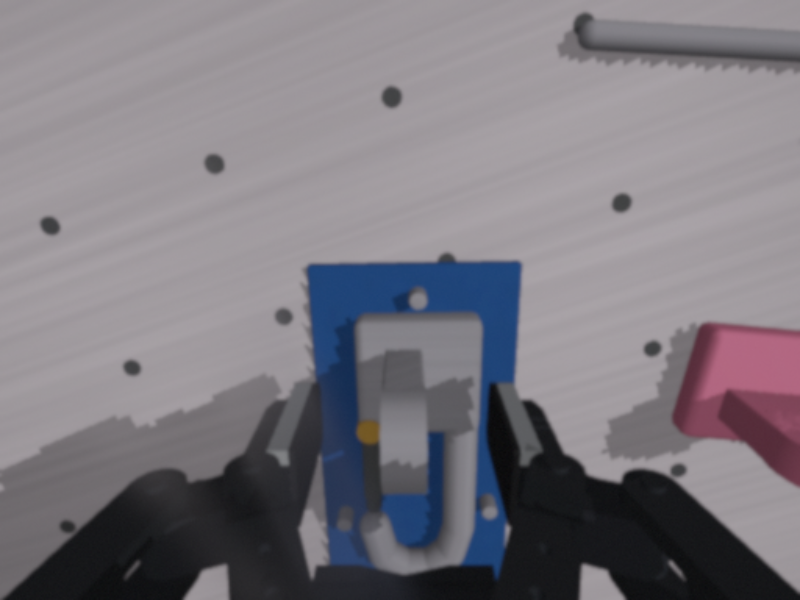

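View pics/s2c.png

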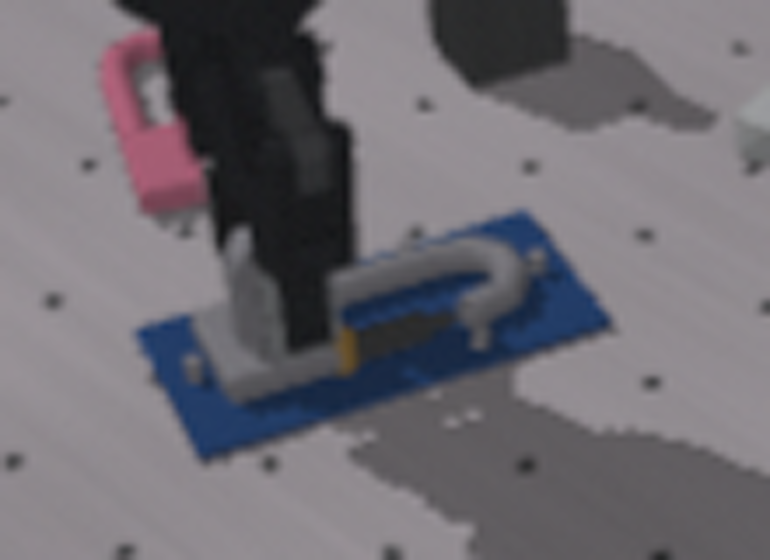

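>>> apply_moves([
  [[0.5, 0, 0, 0, 0, 0, 0.3], [0.5, 0, 0, 0, 0, 0, 0.1], [0.5, 0, 0, 0, 0, 0, 0], [0.5, 0, 0, 0, 0, 0, 0], [0.5, 0, 0, 0, 0, 0, 0], [0.5, 0, 0, 0, 0, 0, 0], [0.5, 0, 0, 0, 0, 0, 0]],
], newtons=90)

```text
time: 4.2
ee_pos: [0.4476, 0.0335, 0.0259]
tcp_rot: [30.0, 89.9, 10.7]
wrist_force: [-1.0, 0.2, 5.3]
opening: 0.0105
```

```bash
python3 - <<'E'
from look import *
st(); p=shot('wrist','w3')
E
```

```text
t 4.2 pos [447.6  33.5  25.9] F [-0.96  0.15  5.27] M [-0.06  0.2   0.04] open 10.5 q [  4.3  -7.9 -25.3  72.5   0.   23.6] yaw -19.28 xax [ 0.002  0.    -1.   ]
```

View pics/w3.png

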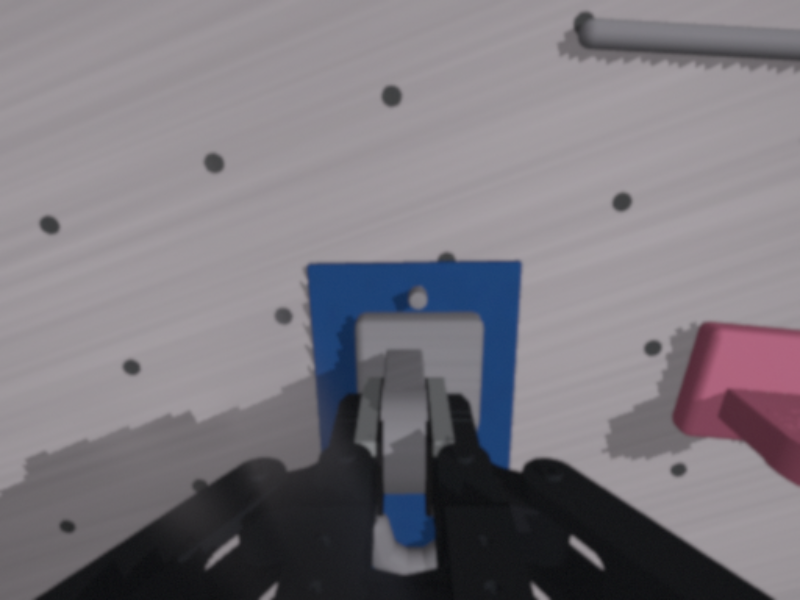

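Gripped at 10.5 mm; the hook hasn't shifted in its nest. Lifting straight up.

>>> apply_moves([
  [[-3, 0, 0, 0, 0, 0, 0], [-8, 0, 0, 0, 0, 0, 0], [-15, 0, 0, 0, 0, 0, 0], [-24, 0, 0, 0, 0, 0, 0], [-36, 0, 0, 0, 0, 0, 0], [-50, 0, 0, 0, 0, 0, 0], [-64, 0, 0, 0, 0, 0, 0], [-76, 0, 0, 0, 0, 0, 0], [-84, 0, 0, 0, 0, 0, 0], [-88, 0, 0, 0, 0, 0, 0], [-90, 0, 0, 0, 0, 0, 0], [-90, 0, 0, 0, 0, 0, 0]],
])

```text
time: 5.45
ee_pos: [0.4474, 0.0334, 0.1158]
tcp_rot: [30.2, 89.9, 10.9]
wrist_force: [-0.4, 0.4, -2.8]
opening: 0.0108
```

```bash
python3 - <<'E'
from look import *
st(); p=shot('side','s4');crop(p,(130,270,130,300),'s4c',4)
# staging target: bar (659,-189), yaw -15.3 ; hook origin = bar - R*(45,-57)
y=np.radians(-15.3); M=np.array([[np.cos(y),-np.sin(y)],[np.sin(y),np.cos(y)]])
o=np.array([659,-189])-M@[45,-57]; print(o); rel([*o,116],-15.3)
E
```

```text
t 5.45 pos [447.4  33.4 115.8] F [-0.39  0.36 -2.84] M [ 0.01  0.02 -0.05] open 10.8 q [  4.3  -9.8 -16.9  82.8   0.   23.6] yaw -19.28 xax [ 0.001  0.    -1.   ]
[ 630.63568002 -122.1459399 ]
t 5.5 row [-0.4, -86.2, 224.4] [-0.0696, 0.0009, -0.0005] q6 23.6
```

View pics/s4c.png

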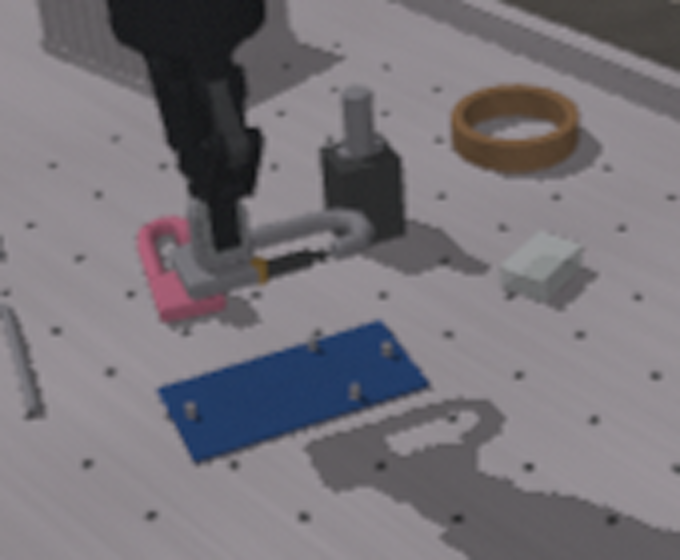

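>>> apply_moves([
  [[0, -3, 8, -0.003, 0, 0, 0], [0, -9, 24, -0.008, 0, 0, 0], [0, -18, 47, -0.015, 0, 0, 0], [0, -29, 75, -0.024, 0, 0, 0], [0, -41, 106, -0.034, 0, 0, 0], [0, -53, 137, -0.043, 0, 0, 0], [0, -64, 167, -0.052, 0, 0, 0], [0, -74, 193, -0.06, 0, 0, 0], [0, -81, 211, -0.066, 0, 0, 0], [0, -85, 221, -0.069, 0, 0, 0], [0, -86, 224, -0.07, 0, 0, 0], [0, -86, 224, -0.07, 0, 0, 0], [0, -86, 224, -0.07, 0, 0, 0]],
])

```text
time: 6.8
ee_pos: [0.6298, -0.1212, 0.1157]
tcp_rot: [49.8, 90.0, 34.5]
wrist_force: [-0.3, -0.0, -2.7]
opening: 0.0108
```

```bash
python3 - <<'E'
from look import *
st(); p=shot('wrist','w5'); p=shot('top','t5'); crop(p,(120,200,270,380),'t5c',7); p=shot('side','s5'); crop(p,(180,290,240,400),'s5c',5)
E
```

```text
t 6.8 pos [ 629.8 -121.2  115.7] F [-0.33 -0.05 -2.73] M [0.04 0.11 0.05] open 10.8 q [-10.9  16.8  10.9  84.1   0.    4.3] yaw -15.25 xax [ 0.001  0.    -1.   ]
```

View pics/w5.png

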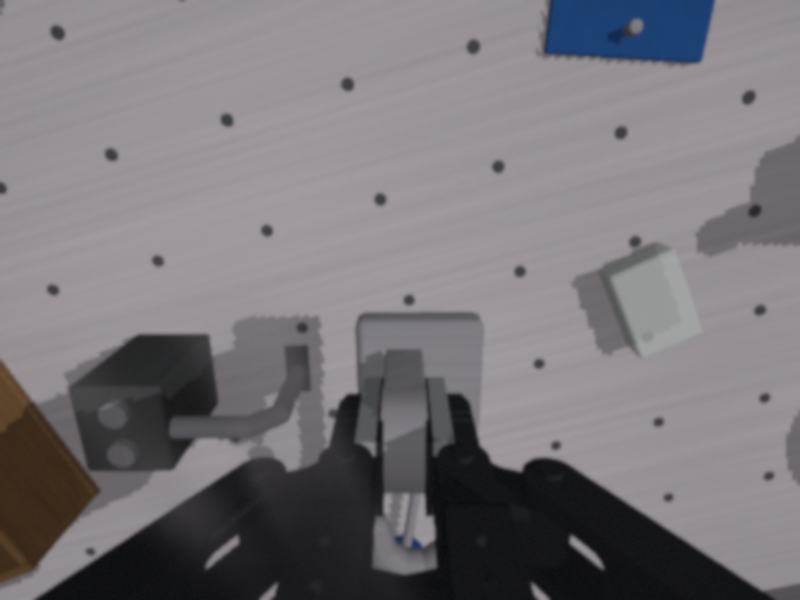

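View pics/t5c.png

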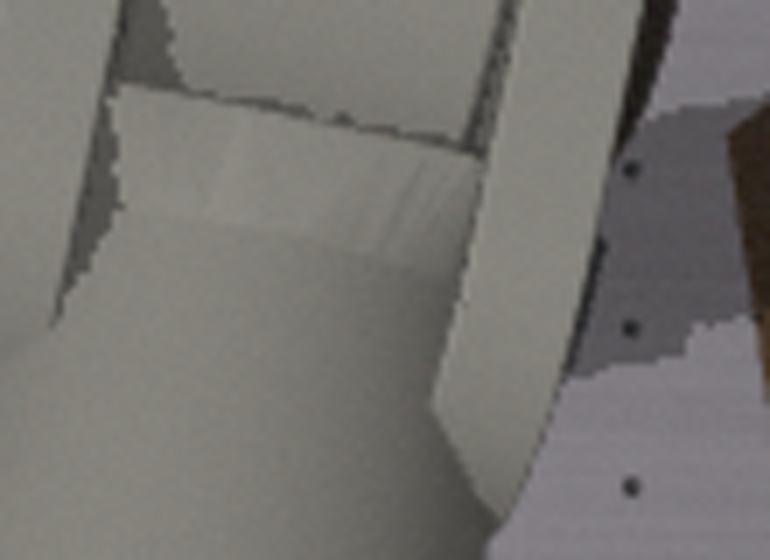

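View pics/s5c.png

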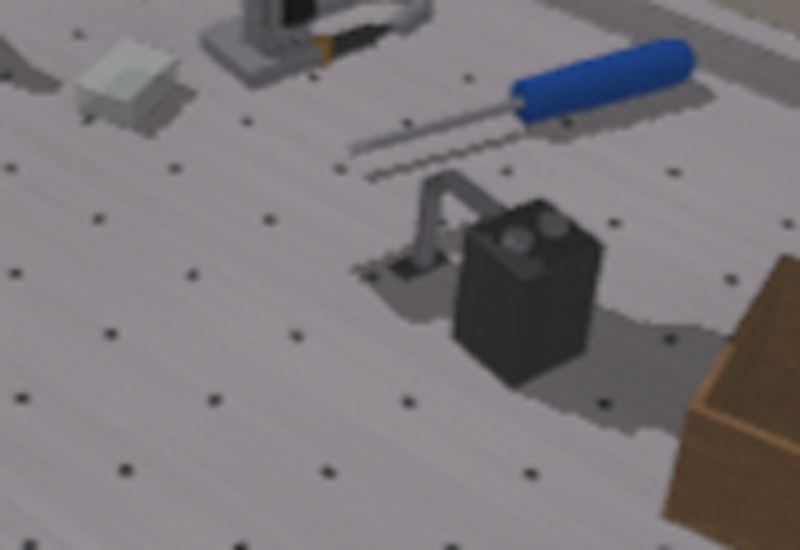

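```bash
python3 - <<'E'
from look import *
y=np.radians(-15.3); M=np.array([[np.cos(y),-np.sin(y)],[np.sin(y),np.cos(y)]]); O=np.array([658.5,-189.])
def S(a): return np.c_[(a[:,:2]-O)@M, a[:,2]]
p=pickle.load(open('top0.pkl','rb')); P=pts(p)*1000
a=P[60:145,280:330].reshape(-1,3); px=p['pixels'][60:145,280:330].reshape(-1,3)
k=(a[:,2]>4); q=a[k]; s=S(q); i=np.argsort(q[:,0]); print('sd world\n',np.round(q[i][::25]).tolist(),'\nstand\n',np.round(s[i][::25]).tolist())
# hoop from side and wrist
for t,r in (('s5',(200,240,315,335)),('w5',(215,280,170,202)),('top0',(148,166,308,320))):
    p=pickle.load(open(t+'.pkl','rb')); P=pts(p)*1000; a=P[r[0]:r[1],r[2]:r[3]].reshape(-1,3); s=S(a)
    for z in range(4,62,8):
        k=(s[:,2]>z)&(s[:,2]<z+8)&(abs(s[:,0])<20)&(s[:,1]>-12)&(s[:,1]<15)
        if k.any(): print(t,z,k.sum(),'x',np.round(s[k,0].min(),1),np.round(np.median(s[k,0]),1),np.round(s[k,0].max(),1),'y',np.round([s[k,1].min(),np.median(s[k,1]),s[k,1].max()],1))
p=pickle.load(open('w5.pkl','rb')); P=pts(p)*1000; a=P[190:320,20:150].reshape(-1,3); k=(a[:,2]>57)&(a[:,2]<64); print('block',cv2.minAreaRect(a[k][:,:2].astype(np.float32)))
E
```

```text
sd world
 [[689.0, -111.0, 5.0], [706.0, -130.0, 15.0], [725.0, -134.0, 17.0], [741.0, -174.0, 4.0], [757.0, -153.0, 16.0], [772.0, -155.0, 17.0], [783.0, -164.0, 22.0], [788.0, -174.0, 20.0], [794.0, -164.0, 23.0], [800.0, -159.0, 22.0], [805.0, -158.0, 13.0], [810.0, -183.0, 22.0], [815.0, -186.0, 20.0], [820.0, -188.0, 19.0], [826.0, -191.0, 18.0], [830.0, -182.0, 28.0], [835.0, -175.0, 27.0], [841.0, -174.0, 17.0], [845.0, -200.0, 19.0], [850.0, -194.0, 27.0], [854.0, -190.0, 21.0], [859.0, -199.0, 28.0], [865.0, -205.0, 20.0], [870.0, -188.0, 19.0], [880.0, -221.0, 4.0], [890.0, -214.0, 5.0], [890.0, -128.0, 14.0], [891.0, -203.0, 16.0], [891.0, -167.0, 13.0]] 
stand
 [[9.0, 83.0, 5.0], [31.0, 70.0, 15.0], [50.0, 71.0, 17.0], [76.0, 37.0, 4.0], [86.0, 61.0, 16.0], [100.0, 62.0, 17.0], [113.0, 57.0, 22.0], [121.0, 49.0, 20.0], [124.0, 60.0, 23.0], [128.0, 66.0, 22.0], [133.0, 69.0, 13.0], [144.0, 46.0, 22.0], [150.0, 45.0, 20.0], [156.0, 44.0, 19.0], [162.0, 43.0, 18.0], [163.0, 52.0, 28.0], [167.0, 60.0, 27.0], [172.0, 63.0, 17.0], [183.0, 39.0, 19.0], [186.0, 46.0, 27.0], [189.
[... 520 characters left out ...]
[-6.8 -0.9  2.5]
w5 12 55 x -4.0 -2.4 3.6 y [-6.2 -0.5  2.6]
w5 20 63 x -3.8 -2.4 3.2 y [-6.5 -0.5  2.5]
w5 28 68 x -3.8 -2.6 3.2 y [-6.5 -0.7  2.6]
w5 36 72 x -3.9 -2.5 2.7 y [-6.8 -0.7  2.7]
w5 44 140 x -4.0 -1.7 5.3 y [-8.1 -1.   2.4]
w5 52 81 x -3.3 0.3 5.5 y [-7.5 -5.  -0.4]
top0 4 6 x -2.7 -1.4 13.4 y [-10.2   1.2  14.2]
top0 12 1 x -2.3 -2.3 -2.3 y [1.3 1.3 1.3]
top0 20 3 x -3.1 -2.9 -1.3 y [-2.4 -0.4  2.5]
top0 28 3 x -2.9 -0.1 1.3 y [1.2 3.6 4.6]
top0 36 4 x -2.8 -1.6 -0.0 y [-3.1  0.6  3.1]
top0 44 13 x -2.0 2.2 6.1 y [-4.1 -0.1  3.8]
top0 52 4 x -1.9 1.4 2.8 y [-5.3 -4.4 -2.2]
block ((642.9691772460938, -241.13388061523438), (69.4322738647461, 44.03207015991211), 75.1559066772461)
```

```bash
python3 - <<'E'
from look import *
y=np.radians(-15.2); M=np.array([[np.cos(y),-np.sin(y)],[np.sin(y),np.cos(y)]]); B=np.array([659.3,-190.])
def ray(p,u,v,z):
    d=R.from_euler('xyz',p['attitude'],degrees=True).apply([(u-p['cx'])/p['fx'],-(v-p['cy'])/p['fy'],-1]); e=p['eye']*1000
    return e+d*(z-e[2])/d[2]
t=pickle.load(open('top0.pkl','rb')); s=pickle.load(open('s5.pkl','rb'))
for n,p,pp in (('top',t,[(290,141),(296,127),(303,107)]),('side',s,[(310,210),(325,206),(342,201)])):
    for u,v in pp:
        w=ray(p,u,v,12); Z=pts(p)[v-1:v+2,u-1:u+2,2]*1000; print(n,u,v,np.round(w),'stand',np.round((w[:2]-B)@M,1),'z',np.round(np.nanmax(Z)))
crop(t,(60,150,270,340),'sd',8)
for gx,gy,z in ((45,-31,116),(45,-31,25)):
    o=B-M@[gx,gy]; print(o); rel([*o,z],-15.2)
E
```

```text
top 290 141 [ 692. -130.   12.] stand [16.3 66.6] z 2.0
top 296 127 [ 727. -144.   12.] stand [52.9 62. ] z 3.0
top 303 107 [ 776. -160.   12.] stand [104.5  59. ] z 16.0
side 310 210 [ 692. -125.   12.] stand [14.8 71.5] z 15.0
side 325 206 [ 731. -142.   12.] stand [56.5 65.3] z 16.0
side 342 201 [ 778. -160.   12.] stand [106.8  59.6] z 15.0
[ 624.00212229 -148.28597563]
t 6.95 row [0.1, -27.7, 1.3] [-0.0007, 0.0013, -0.0005] q6 4.3
[ 624.00212229 -148.28597563]
t 6.95 row [91.1, -27.8, 1.2] [-0.0007, 0.0013, -0.0005] q6 4.3
```

View pics/sd.png

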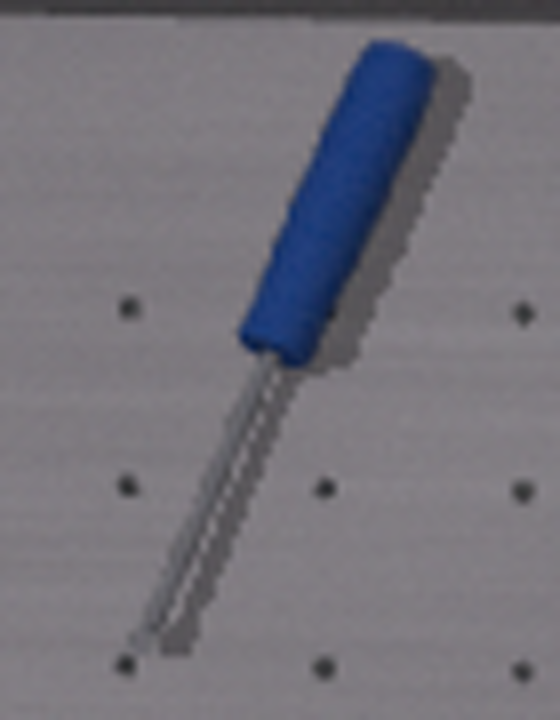

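>>> apply_moves([
  [[0, -4, 0, 0, 0, 0, 0], [0, -12, 0.5, 0, 0, 0, 0], [0, -22, 1, 0, 0, 0, 0], [0, -29, 1, 0, 0, 0, 0], [0, -32, 1, 0, 0, 0, 0], [4, -32, 1, 0, 0, 0, 0], [14, -32, 1, 0, 0, 0, 0], [28, -32, 1, 0, 0, 0, 0], [44, -32, 1, 0, 0, 0, 0], [58, -32, 1, 0, 0, 0, 0], [68, -32, 1, 0, 0, 0, 0], [72, -32, 1, 0, 0, 0, 0], [74, -32, 1, 0, 0, 0, 0], [74, -32, 1, 0, 0, 0, 0], [74, -32, 1, 0, 0, 0, 0]],
])

```text
time: 8.45
ee_pos: [0.623, -0.1524, 0.0428]
tcp_rot: [13.6, 89.9, -1.7]
wrist_force: [-0.3, 0.6, -2.4]
opening: 0.0107
```

```bash
python3 - <<'E'
from look import *
st(); p=shot('wrist','w6'); p=shot('side','s6'); crop(p,(180,270,270,390),'s6c',6)
E
```

```text
t 8.45 pos [ 623.  -152.4   42.8] F [-0.3   0.59 -2.44] M [ 0.02  0.06 -0.03] open 10.7 q [-13.8  17.7   4.   76.1   0.    1.5] yaw -15.24 xax [ 0.002 -0.    -1.   ]
```

View pics/w6.png

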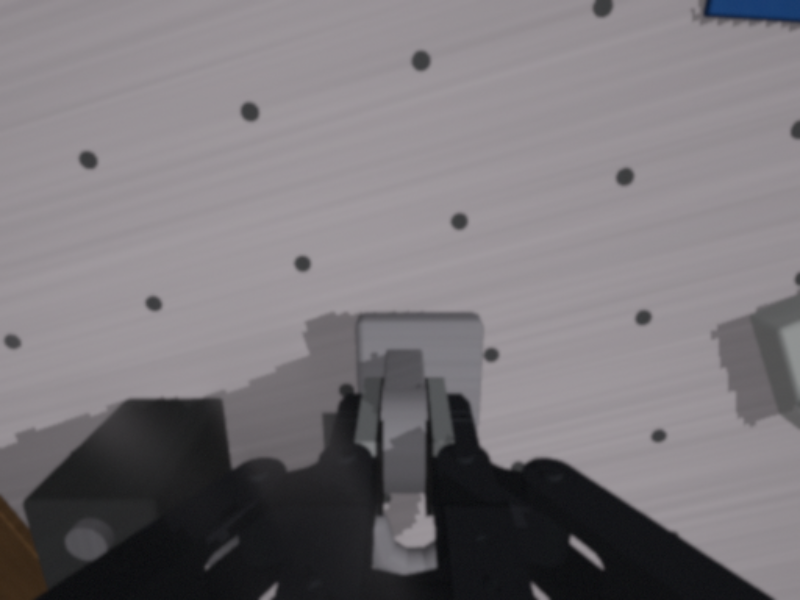

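View pics/s6c.png

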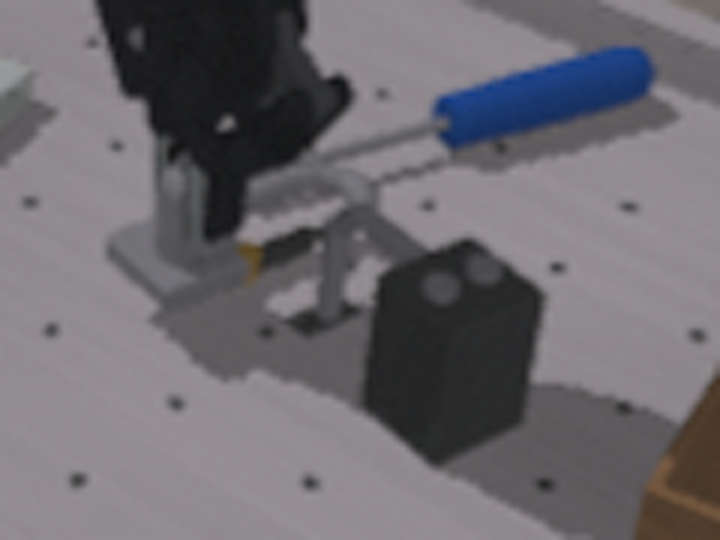

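>>> apply_moves([
  [[0, -2, 0, 0, 0, 0, 0], [0, -4, 0, 0, 0, 0, 0], [0, -6, 0, 0, 0, 0, 0], [0, -7, 0, 0, 0, 0, 0], [0, -8, 0, 0, 0, 0, 0], [0, -9, 0, 0, 0, 0, 0], [0, -10, 0, 0, 0, 0, 0], [0, -11, 0, 0, 0, 0, 0], [0, -12, 0, 0, 0, 0, 0], [0, -12, 0, 0, 0, 0, 0]],
])

```text
time: 9.55
ee_pos: [0.6198, -0.1639, 0.0427]
tcp_rot: [19.7, 89.9, 4.5]
wrist_force: [-0.5, 2.7, -1.8]
opening: 0.0107
```

```bash
cat >> look.py <<'E'
def bar(B=(659.3,-190.)):
    o,T=st(); y=np.arctan2(-T[0,1],T[1,1]); M=np.array([[np.cos(y),-np.sin(y)],[np.sin(y),np.cos(y)]])
    print('bar in hook',np.round((np.array(B)-o['ee_pos'][:2]*1000)@M,1),'F hook axes',np.round((o['wrist_force'][:2]-[-.3,.3])@M,1))
E
python3 - <<'E'
from look import *
bar(); p=shot('side','s7'); crop(p,(190,260,280,370),'s7c',8)
E
```

```text
t 9.55 pos [ 619.8 -163.9   42.7] F [-0.5   2.73 -1.77] M [0.68 0.07 0.15] open 10.7 q [-14.8  17.7   3.9  76.1   0.    0.4] yaw -15.24 xax [ 0.002  0.    -1.   ]
bar in hook [ 44.9 -14.8] F hook axes [-0.8  2.3]
```

View pics/s7c.png

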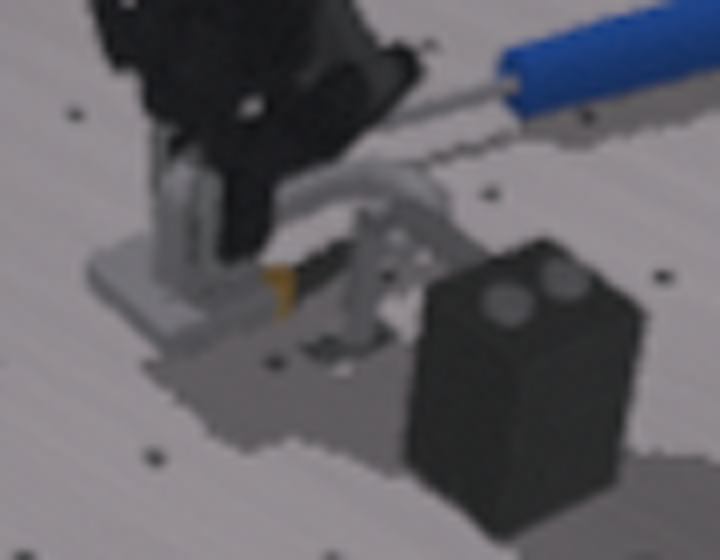

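>>> apply_moves([
  [[0, -1, 0, 0, 0, 0, 0], [0, -2, 0, 0, 0, 0, 0], [0, -3, 0, 0, 0, 0, 0], [0, -4, 0, 0, 0, 0, 0], [0, -5, 0, 0, 0, 0, 0], [0, -6, 0, 0, 0, 0, 0], [0, -6, 0, 0, 0, 0, 0]],
])

```text
time: 10.3
ee_pos: [0.6183, -0.1698, 0.0427]
tcp_rot: [19.9, 89.9, 4.6]
wrist_force: [2.1, 5.3, -3.2]
opening: 0.011
```

```bash
python3 - <<'E'
from look import *
bar()
E
```

```text
t 10.3 pos [ 618.3 -169.8   42.7] F [ 2.09  5.29 -3.16] M [ 0.94 -0.34  0.23] open 11.0 q [-15.4  17.7   3.9  76.1   0.   -0.1] yaw -15.24 xax [ 0.002  0.    -1.   ]
bar in hook [44.9 -8.7] F hook axes [1.  5.4]
```

>>> apply_moves([
  [[0, -1, 0, 0, 0, 0, 0], [0, -2, 0, 0, 0, 0, 0], [0, -3, 0, 0, 0, 0, 0], [0, -4, 0, 0, 0, 0, 0], [0, -4, 0, 0, 0, 0, 0]],
])

```text
time: 10.8
ee_pos: [0.6171, -0.1735, 0.0427]
tcp_rot: [29.7, 89.9, 14.5]
wrist_force: [1.9, 4.7, -2.7]
opening: 0.0109
```

```bash
python3 - <<'E'
from look import *
bar();  p=shot('side','s8'); crop(p,(190,260,280,370),'s8c',8)
E
```

```text
t 10.8 pos [ 617.1 -173.5   42.7] F [ 1.92  4.75 -2.7 ] M [ 1.06 -0.22  0.17] open 10.9 q [-15.7  17.7   3.9  76.1   0.1  -0.5] yaw -15.24 xax [ 0.002  0.001 -1.   ]
bar in hook [45.1 -4.8] F hook axes [1.  4.9]
```

View pics/s8c.png

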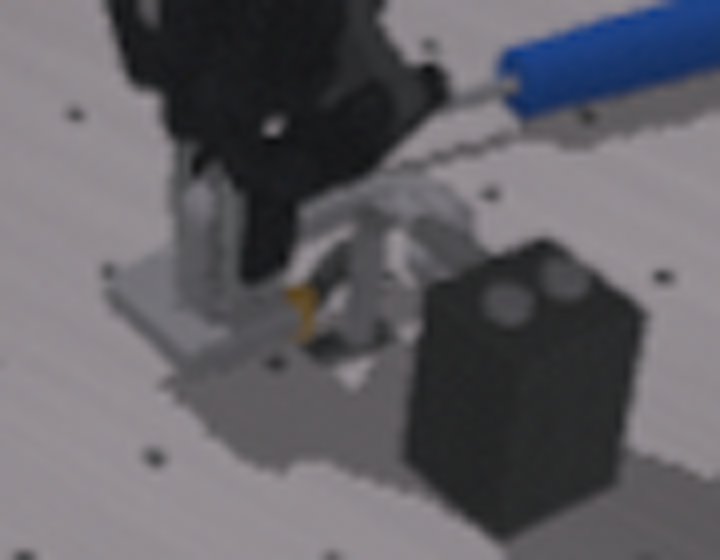

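>>> apply_moves([
  [[0, -1, 0, 0, 0, 0, 0], [0, -2, 0, 0, 0, 0, 0], [0, -3, 0, 0, 0, 0, 0], [0, -4, 0, 0, 0, 0, 0], [0, -5, 0, 0, 0, 0, 0], [0, -5, 0, 0, 0, 0, 0]],
])

```text
time: 11.45
ee_pos: [0.6154, -0.1781, 0.0425]
tcp_rot: [55.6, 89.9, 40.4]
wrist_force: [-0.0, 5.2, -2.3]
opening: 0.0107
```

```bash
python3 - <<'E'
from look import *
bar();  p=shot('side','s9'); crop(p,(190,260,280,370),'s9c',8)
E
```

```text
t 11.45 pos [ 615.4 -178.1   42.5] F [-0.    5.17 -2.32] M [ 1.26 -0.06  0.2 ] open 10.7 q [-16.2  17.7   3.9  76.2   0.1  -0.9] yaw -15.23 xax [ 0.001  0.001 -1.   ]
bar in hook [45.5 -0. ] F hook axes [-1.   4.8]
```

View pics/s9c.png

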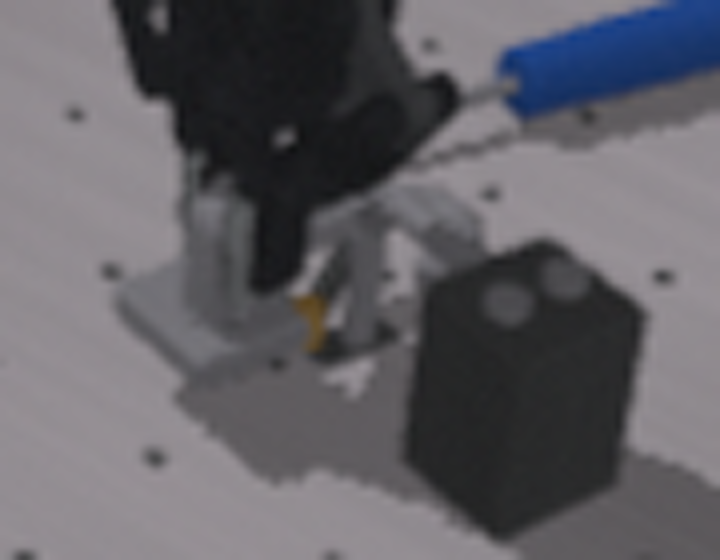

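>>> apply_moves([
  [[0, -0.7, 0, 0, 0, 0, 0], [0, -1.4, 0, 0, 0, 0, 0], [0, -2, 0, 0, 0, 0, 0], [0, -2.5, 0, 0, 0, 0, 0], [0, -2.5, 0, 0, 0, 0, 0]],
])

```text
time: 12.0
ee_pos: [0.6144, -0.1801, 0.0423]
tcp_rot: [91.2, 89.9, 75.9]
wrist_force: [0.4, 5.5, -2.7]
opening: 0.0107
```

```bash
python3 - <<'E'
from look import *
bar()
E
```

```text
t 12.0 pos [ 614.4 -180.1   42.3] F [ 0.45  5.46 -2.68] M [ 1.22 -0.02  0.2 ] open 10.7 q [-16.4  17.7   3.9  76.2   0.1  -1.2] yaw -15.21 xax [ 0.     0.002 -1.   ]
bar in hook [46.   2.3] F hook axes [-0.6  5.2]
```

>>> apply_moves([
  [[0, -0.8, 0, 0, 0, 0, 0], [0, -1.2, -1, 0, 0, 0, 0], [0, -1.2, -2.2, 0, 0, 0, 0], [0, -1.2, -3.5, 0, 0, 0, 0], [0, -1.2, -5, 0, 0, 0, 0], [0, -1.2, -6.5, 0, 0, 0, 0], [0, -1.2, -8, 0, 0, 0, 0], [0, -1.2, -8, 0, 0, 0, 0]],
])

```text
time: 12.8
ee_pos: [0.6052, -0.1793, 0.0421]
tcp_rot: [153.5, 89.9, 138.3]
wrist_force: [-6.4, 2.6, -0.8]
opening: 0.011
```

```bash
python3 - <<'E'
from look import *
bar();  p=shot('side','s10'); crop(p,(190,260,280,370),'s10c',8)
E
```

```text
t 12.8 pos [ 605.2 -179.3   42.1] F [-6.41  2.56 -0.81] M [0.6  1.35 0.01] open 11.0 q [-16.5  16.6   2.5  76.    0.1  -1.3] yaw -15.24 xax [-0.002  0.002 -1.   ]
bar in hook [55.   3.9] F hook axes [-6.5  0.6]
```

View pics/s10c.png

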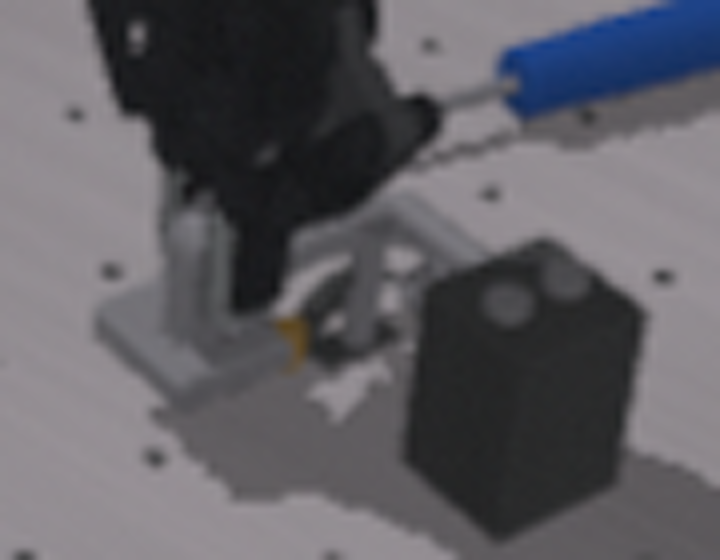

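>>> apply_moves([
  [[0, 0, -1, 0, 0, 0, 0], [0, 0, -2.2, 0, 0, 0, 0], [0, 0, -3.5, 0, 0, 0, 0], [0, 0, -5, 0, 0, 0, 0], [0, 0, -6, 0, 0, 0, 0], [0, 0, -7, 0, 0, 0, 0], [0, 0, -8, 0, 0, 0, 0], [0, 0, -8, 0, 0, 0, 0]],
])

```text
time: 13.65
ee_pos: [0.5973, -0.1773, 0.0421]
tcp_rot: [158.1, 89.9, 142.9]
wrist_force: [-0.5, -0.5, -4.3]
opening: 0.0108
```

```bash
python3 - <<'E'
from look import *
bar();  p=shot('side','s11'); crop(p,(190,260,280,370),'s11c',8)
E
```

```text
t 13.65 pos [ 597.3 -177.3   42.1] F [-0.53 -0.46 -4.28] M [ 0.01  0.05 -0.01] open 10.8 q [-16.6  15.5   1.2  75.8   0.   -1.3] yaw -15.24 xax [-0.002  0.001 -1.   ]
bar in hook [63.1  4. ] F hook axes [-0.  -0.8]
```

View pics/s11c.png

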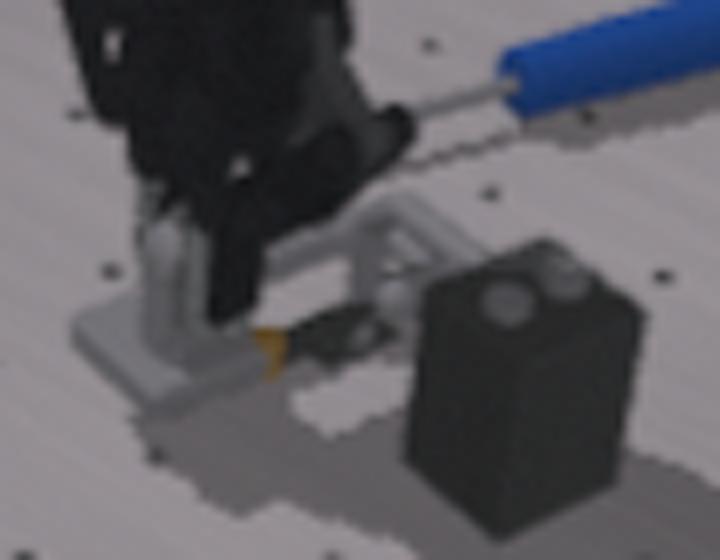

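The gate has flicked shut (force dropped to about 0) and the bar is inside the hook. Next I lower it with slack to just above the bed, before the tug.

>>> apply_moves([
  [[2, 0, 0, 0, 0, 0, 0], [5, 0, 0, 0, 0, 0, 0], [9, 0, 0, 0, 0, 0, 0], [13, 0, 0, 0, 0, 0, 0], [16, 0, 0, 0, 0, 0, 0], [18, 0, 0, 0, 0, 0, 0], [18.5, 0, 0, 0, 0, 0, 0], [18.5, 0, 0, 0, 0, 0, 0], [18.5, 0, 0, 0, 0, 0, 0]],
])

```text
time: 14.6
ee_pos: [0.5975, -0.1773, 0.0238]
tcp_rot: [154.2, 89.9, 138.9]
wrist_force: [-0.3, -0.3, -2.4]
opening: 0.011
```

```bash
python3 - <<'E'
from look import *
bar(); cams.camera('side'); bar()
E
```

```text
t 14.6 pos [ 597.5 -177.3   23.8] F [-0.3  -0.31 -2.37] M [0.03 0.09 0.02] open 11.0 q [-16.6  16.   -0.3  73.8   0.   -1.3] yaw -15.24 xax [-0.002  0.001 -1.   ]
bar in hook [63.  4.] F hook axes [ 0.2 -0.6]
t 14.65 pos [ 597.5 -177.3   23.9] F [-0.18 -0.05 -2.87] M [ 0.03  0.09 -0.02] open 10.8 q [-16.6  16.   -0.3  73.8   0.   -1.3] yaw -15.24 xax [-0.001  0.001 -1.   ]
bar in hook [63.  4.] F hook axes [ 0.2 -0.3]
```

>>> apply_moves([
  [[0, 0, -1, 0, 0, 0, 0], [0, 0, -2, 0, 0, 0, 0], [0, 0, -3, 0, 0, 0, 0], [0, 0, -4, 0, 0, 0, 0], [0, 0, -4.5, 0, 0, 0, 0], [0, 0, -5, 0, 0, 0, 0], [0, 0, -5, 0, 0, 0, 0]],
])

```text
time: 15.35
ee_pos: [0.5926, -0.176, 0.0239]
tcp_rot: [152.8, 89.9, 137.5]
wrist_force: [0.5, -1.1, -3.5]
opening: 0.0106
```

```bash
python3 - <<'E'
from look import *
bar()
E
```

```text
t 15.35 pos [ 592.6 -176.    23.9] F [ 0.51 -1.1  -3.53] M [0.01 0.07 0.01] open 10.6 q [-16.6  15.3  -1.1  73.7   0.   -1.3] yaw -15.24 xax [-0.001  0.001 -1.   ]
bar in hook [68.  4.] F hook axes [ 1.1 -1.1]
```

>>> apply_moves([
  [[0, 0, -0.5, 0, 0, 0, 0], [0, 0, -1, 0, 0, 0, 0], [0, 0, -1.5, 0, 0, 0, 0], [0, 0, -1.5, 0, 0, 0, 0]],
])

```text
time: 15.75
ee_pos: [0.5912, -0.1756, 0.0239]
tcp_rot: [151.8, 89.9, 136.6]
wrist_force: [-0.1, -0.1, -3.3]
opening: 0.0108
```

```bash
python3 - <<'E'
from look import *
bar()
E
```

```text
t 15.75 pos [ 591.2 -175.6   23.9] F [-0.12 -0.06 -3.32] M [ 0.    0.03 -0.02] open 10.8 q [-16.6  15.1  -1.3  73.6   0.   -1.3] yaw -15.24 xax [-0.001  0.001 -1.   ]
bar in hook [69.5  4. ] F hook axes [ 0.3 -0.3]
```

>>> apply_moves([
  [[0, 0, -0.5, 0, 0, 0, 0], [0, 0, -1, 0, 0, 0, 0], [0, 0, -1, 0, 0, 0, 0]],
])

```text
time: 16.05
ee_pos: [0.5908, -0.1755, 0.024]
tcp_rot: [110.7, 89.9, 95.5]
wrist_force: [5.1, -1.1, -5.4]
opening: 0.0103
```

```bash
python3 - <<'E'
from look import *
bar()
E
```

```text
t 16.05 pos [ 590.8 -175.5   24. ] F [ 5.14 -1.14 -5.39] M [-0.23 -0.88 -0.02] open 10.3 q [-16.6  15.   -1.5  73.5   0.   -1.3] yaw -15.24 xax [-0.     0.001 -1.   ]
bar in hook [69.9  4. ] F hook axes [5.6 0. ]
```

>>> apply_moves([
  [[0, 0, -0.7, 0, 0, 0, 0], [0, 0, -0.9, 0, 0, 0, 0], [0, 0, -1, 0, 0, 0, 0], [0, 0, -1, 0, 0, 0, 0], [0, 0, -1, 0, 0, 0, 0]],
])

```text
time: 16.55
ee_pos: [0.5907, -0.1755, 0.0241]
tcp_rot: [30.4, 89.9, 15.1]
wrist_force: [5.5, -1.6, -6.8]
opening: 0.0105
```

```bash
python3 - <<'E'
from look import *
bar()
E
```

```text
t 16.55 pos [ 590.7 -175.5   24.1] F [ 5.5  -1.6  -6.82] M [-0.34 -1.09 -0.  ] open 10.5 q [-16.6  14.9  -1.6  73.4   0.1  -1.3] yaw -15.25 xax [ 0.002  0.    -1.   ]
bar in hook [70.  4.] F hook axes [ 6.1 -0.3]
```

>>> apply_moves([
  [[0, 0, -1.2, 0, 0, 0, 0], [0, 0, -1.5, 0, 0, 0, 0], [0, 0, -1.8, 0, 0, 0, 0], [0, 0, -1.8, 0, 0, 0, 0], [0, 0, -1.8, 0, 0, 0, 0]],
])

```text
time: 17.05
ee_pos: [0.5905, -0.1754, 0.0243]
tcp_rot: [10.3, 89.7, -4.9]
wrist_force: [9.6, -3.0, -7.9]
opening: 0.0105
```

```bash
python3 - <<'E'
from look import *
bar()
E
```

```text
t 17.05 pos [ 590.5 -175.4   24.3] F [ 9.59 -3.01 -7.91] M [-0.5  -1.8  -0.01] open 10.5 q [-16.6  14.7  -1.9  73.2   0.1  -1.3] yaw -15.24 xax [ 0.005 -0.    -1.   ]
bar in hook [70.2  4. ] F hook axes [10.4 -0.6]
```

>>> apply_moves([
  [[0, 0, -1.9, 0, 0, 0, 0], [0, 0, -2, 0, 0, 0, 0], [0, 0, -2.1, 0, 0, 0, 0], [0, 0, -2.1, 0, 0, 0, 0], [0, 0, -2.1, 0, 0, 0, 0]],
])

```text
time: 17.55
ee_pos: [0.5904, -0.1754, 0.0247]
tcp_rot: [5.2, 89.5, -10.0]
wrist_force: [11.1, -2.8, -8.7]
opening: 0.0107
```

```bash
python3 - <<'E'
from look import *
bar(); cams.camera('side'); bar()
E
```

```text
t 17.55 pos [ 590.4 -175.4   24.7] F [11.13 -2.81 -8.66] M [-0.54 -2.05 -0.09] open 10.7 q [-16.6  14.4  -2.1  73.    0.1  -1.3] yaw -15.24 xax [ 0.009 -0.002 -1.   ]
bar in hook [70.3  4. ] F hook axes [11.8 -0. ]
t 17.6 pos [ 590.4 -175.4   24.7] F [11.86 -3.01 -7.91] M [-0.62 -2.05 -0.03] open 10.6 q [-16.6  14.4  -2.1  73.    0.1  -1.3] yaw -15.24 xax [ 0.009 -0.002 -1.   ]
bar in hook [70.3  4. ] F hook axes [12.6  0. ]
```

>>> apply_moves([
  [[0, 0, -2, 0, 0, 0, 0], [0, 0, -2, 0, 0, 0, 0], [0, 0, -2, 0, 0, 0, 0], [0, 0, -2, 0, 0, 0, 0], [0, 0, -2, 0, 0, 0, 0], [0, 0, -2, 0, 0, 0, 0]],
])

```text
time: 18.2
ee_pos: [0.5903, -0.1754, 0.0251]
tcp_rot: [3.6, 89.3, -11.6]
wrist_force: [10.5, -3.9, -7.2]
opening: 0.011
```

```bash
python3 - <<'E'
from look import *
bar(); p=shot('side','s12'); crop(p,(190,260,280,370),'s12c',8); bar()
# pose to release: level, TCP z 22, 0.5 mm slack
o,T=st(); rel([590.7,-175.5,22.5],-15.24)
E
```

```text
t 18.2 pos [ 590.3 -175.4   25.1] F [10.55 -3.86 -7.16] M [-0.54 -1.96 -0.02] open 11.0 q [-16.6  14.1  -2.4  72.7   0.1  -1.3] yaw -15.24 xax [ 0.013 -0.003 -1.   ]
bar in hook [70.4  4. ] F hook axes [11.6 -1.2]
t 18.25 pos [ 590.4 -175.4   25.1] F [10.97 -2.42 -7.76] M [-0.58 -1.95 -0.07] open 11.0 q [-16.6  14.2  -2.4  72.7   0.1  -1.3] yaw -15.24 xax [ 0.013 -0.003 -1.   ]
bar in hook [70.3  4. ] F hook axes [11.6  0.3]
t 18.25 pos [ 590.4 -175.4   25.1] F [10.97 -2.42 -7.76] M [-0.58 -1.95 -0.07] open 11.0 q [-16.6  14.2  -2.4  72.7   0.1  -1.3] yaw -15.24 xax [ 0.013 -0.003 -1.   ]
t 18.25 row [2.6, -0.0, 0.3] [-0.0, 0.0129, -0.0008] q6 -1.3
```

View pics/s12c.png

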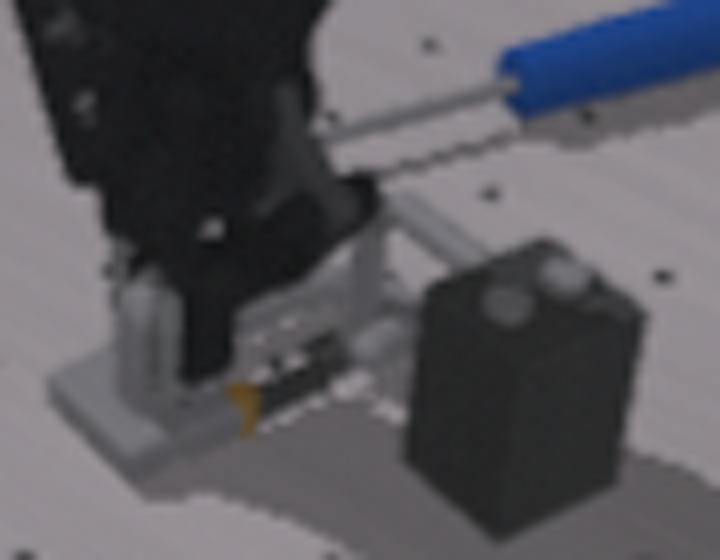

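>>> apply_moves([
  [[0, 0, -1, 0, 0.004, 0, 0], [0, 0, 0, 0, 0.008, 0, 0], [0.5, 0, 0.6, 0, 0.013, 0, 0], [1.3, 0, 0.8, 0, 0.013, 0, 0], [2.2, 0, 0.8, 0, 0.013, 0, 0], [2.7, 0, 0.8, 0, 0.013, 0, 0], [2.7, 0, 0.8, 0, 0.013, 0, 0]],
])

```text
time: 18.95
ee_pos: [0.591, -0.1756, 0.0222]
tcp_rot: [117.6, 90.0, 102.3]
wrist_force: [1.4, -0.3, -3.0]
opening: 0.0106
```

```bash
python3 - <<'E'
from look import *
bar();rel([591.2,-175.6,22.],-15.24)
E
```

```text
t 18.95 pos [ 591.  -175.6   22.2] F [ 1.41 -0.32 -3.  ] M [-0.05 -0.2  -0.02] open 10.6 q [-16.6  15.1  -1.6  73.4   0.   -1.3] yaw -15.24 xax [-0.     0.001 -1.   ]
bar in hook [69.7  4. ] F hook axes [ 1.8 -0.2]
t 18.95 row [0.2, 0.0, 0.2] [-0.0, -0.0004, -0.0008] q6 -1.3
```

>>> apply_moves([
  [[0.3, 0, 0.2, 0, 0, 0, 0], [0.6, 0, 0.2, 0, 0, 0, 0], [0.6, 0, 0.2, 0, 0, 0, 0]],
])

```text
time: 19.25
ee_pos: [0.591, -0.1756, 0.022]
tcp_rot: [120.1, 89.9, 104.9]
wrist_force: [-2.8, 0.6, 1.0]
opening: 0.0108
```

```bash
python3 - <<'E'
from look import *
bar()
E
```

```text
t 19.25 pos [ 591.  -175.6   22. ] F [-2.81  0.56  1.  ] M [0.08 0.38 0.05] open 10.8 q [-16.6  15.1  -1.6  73.3   0.   -1.3] yaw -15.24 xax [-0.     0.001 -1.   ]
bar in hook [69.6  4. ] F hook axes [-2.5 -0.4]
```

>>> apply_moves([
  [[0, 0, 0, 0, 0, 0, 0.15], [0, 0, 0, 0, 0, 0, 0.25], [0, 0, 0, 0, 0, 0, 0.35], [0, 0, 0, 0, 0, 0, 0.4], [0, 0, 0, 0, 0, 0, 0.4]],
])

```text
time: 19.75
ee_pos: [0.5911, -0.1756, 0.022]
tcp_rot: [115.6, 89.9, 100.4]
wrist_force: [0.7, 0.0, -0.4]
opening: 0.0339
```

```bash
python3 - <<'E'
from look import *
bar(); p=shot('wrist','w13')
E
```

```text
t 19.75 pos [ 591.1 -175.6   22. ] F [ 0.69  0.01 -0.38] M [-0.02 -0.04  0.01] open 33.9 q [-16.6  15.1  -1.6  73.3   0.   -1.3] yaw -15.24 xax [-0.     0.001 -1.   ]
bar in hook [69.6  4. ] F hook axes [ 1. -0.]
```

View pics/w13.png

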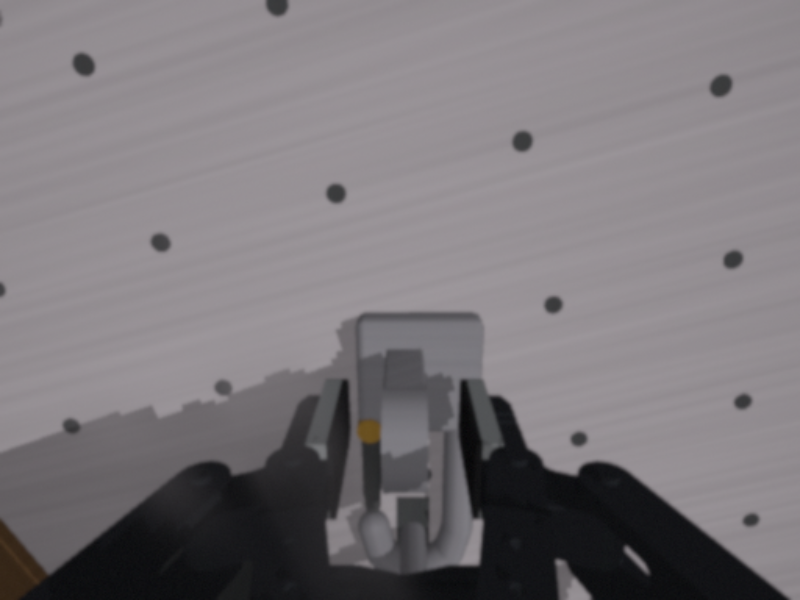

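Released. The gate is straight and shut from (370,430) to (375,510), with the bar inside the bend at (412,530). Now I rise straight up.

>>> apply_moves([
  [[-4, 0, 0, 0, 0, 0, 0.4], [-12, 0, 0, 0, 0, 0, 0.4], [-24, 0, 0, 0, 0, 0, 0.4], [-40, 0, 0, 0, 0, 0, 0.4], [-60, 0, 0, 0, 0, 0, 0.4], [-85, 0, 0, 0, 0, 0, 0.4], [-110, 0, 0, 0, 0, 0, 0.4], [-135, 0, 0, 0, 0, 0, 0.4], [-160, 0, -20, 0, 0, 0, 0.4], [-180, 0, -45, 0, 0, 0, 0.4], [-190, 0, -70, 0, 0, 0, 0.4], [-200, 0, -90, 0, 0, 0, 0.4], [-200, 0, -100, 0, 0, 0, 0.4], [-200, 0, -100, 0, 0, 0, 0.4], [-200, 0, -100, 0, 0, 0, 0.4]],
])

```text
time: 21.3
ee_pos: [0.495, -0.1496, 0.2219]
tcp_rot: [92.1, 90.0, 76.8]
wrist_force: [0.7, -0.5, -0.7]
opening: 0.0341
```

```bash
python3 - <<'E'
from look import *
st(); p=shot('wrist','w14'); p=shot('side','s14'); crop(p,(190,270,260,380),'s14c',6)
E
```

```text
t 21.3 pos [ 495.  -149.6  221.9] F [ 0.65 -0.54 -0.66] M [-0.   -0.01  0.04] open 34.1 q [-16.8   0.3   4.2  93.9   0.   -1.6] yaw -15.24 xax [ 0.     0.001 -1.   ]
```

View pics/w14.png

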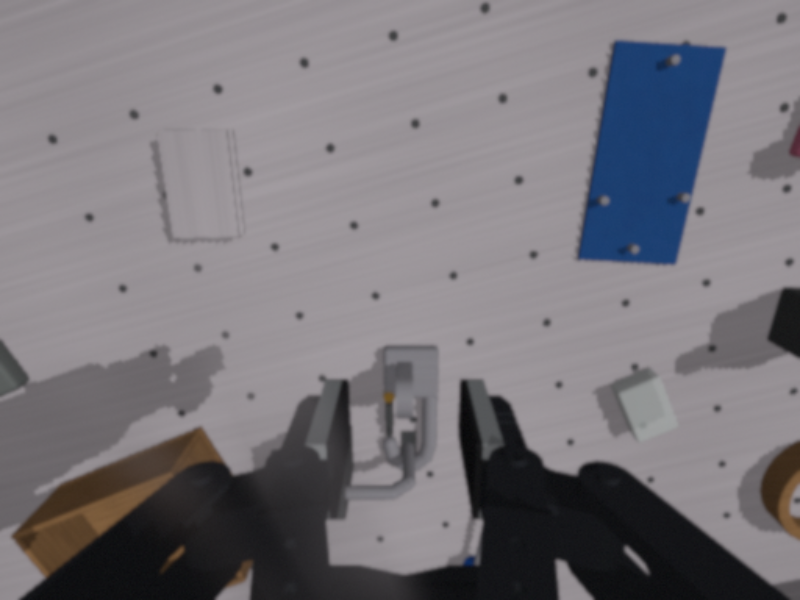

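View pics/s14c.png

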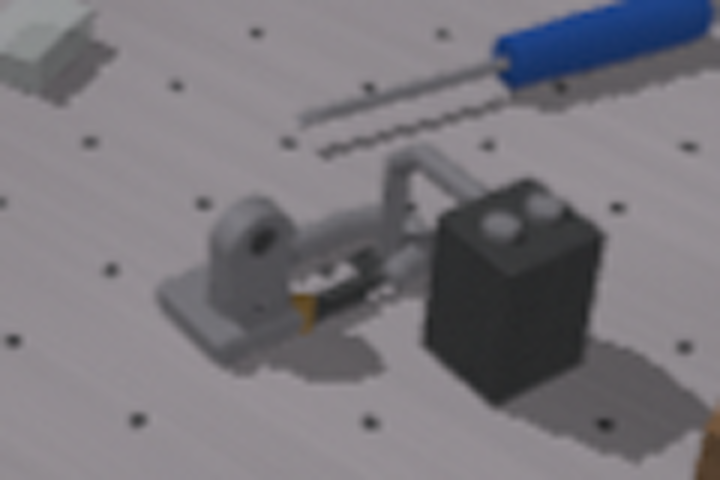

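View pics/s14.png

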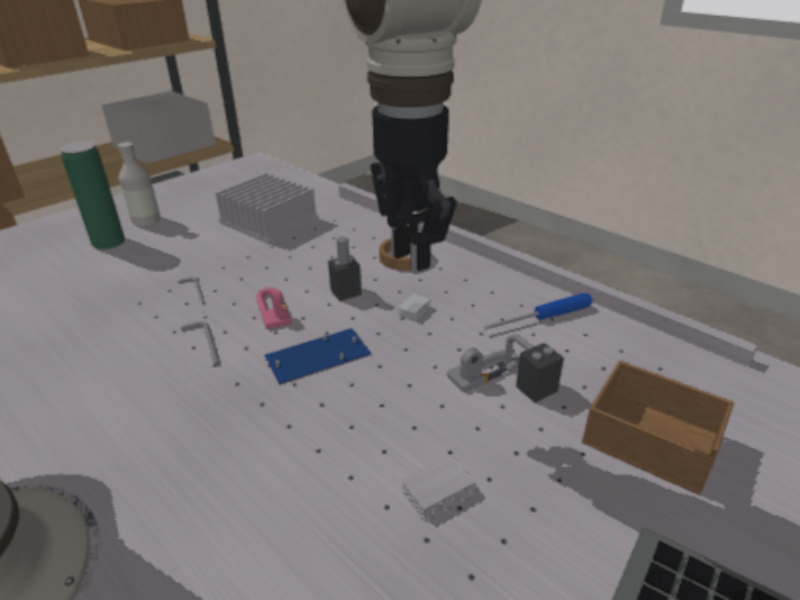

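Both views show the hook flat on the bed, clipped to the hoop, with the gate in line with the nose (wrist view, (388,400) to (392,445)). The other things are where they were.

```bash
python3 -c "
from workcell import bot
print(bot.job_done())"
```

```text
the job is handed in; nothing more can be done
None
```

The steel hook is clipped to the hoop, lying flat on the bed with its gate shut. I handed the job in at about 21.4 s.

- **Clipping:** I lifted the hook out of its nest and pushed its gate against the upright bar with the hook held about 20 mm up, to keep clear of the screwdriver. The force readings there stayed at or below about 6.5 N. Drawing the hook back dropped the force to about zero, and the gate flicked shut.
- **Tug:** I lowered the hook to about 2 mm above the bed and drew it back until the bend bore on the bar. The pull read 11.6–12.6 N for about 0.7 s. A downward force of about 5 N on top of the hook's weight built up at the same time, probably friction on the bar, so total contact was about 13 N, under the 20 N limit.
- **Release:** I eased the tension, set the hook down, opened the fingers and moved the arm clear.

My last wrist and side pictures show the bar inside the bend, the gate in line with the nose, and the other things unmoved as far as those views show. No check failed. Force was read only at the ends of moves, so a brief peak in between would not have shown.

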